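# Start a timed incubation on the block heater

### The job

Start a timed incubation at the block heater by tapping lightly with the fingertips, in this order: switch the heater on by pressing down the raised far end of its rocker switch, tap its up-arrow key to raise the set temperature, tap its round start key, then tap the wide bar key of the bench timer. Let each key come back up before tapping the next, and leave the down-arrow key alone. Grasp and lift nothing, do not shove the timer about, and leave the bottle and the racks where they are.

Things in the scene. Friction and masses are not known exactly. Their poses are not given: they have to be found in the camera images.
- heater: Block heater, white housing 240 (x) x 220 (y) x 98 mm high to the top of its aluminium tube block, tube caps to 106 mm; rigid, fixed to the bench. Origin: centre of its underside; x to its back, y to its left as seen by the robot. A grey panel slopes up by 15 degrees from its front edge (x -120, 56 mm high) to x -35, 79 mm high; the deck behind is 88 mm high. See panel_front for the layout.
- panel_front (a point): Middle of the panel's front edge, on its top face; x up the slope, z along the panel's normal, y to the left as seen by the robot. In this frame, in mm: rocker hinge at x 43, y +78; down-arrow key at x 26, y +28; up-arrow key at x 25, y -18; round start key at x 26, y -76; a dark display behind the keys.
- rocker (a joint): Grey mains rocker switch, a shallow V of two halves 15 mm long, 22 mm wide, in a black bezel 40 x 30 x 1.5 mm. Hinge in the bottom of the V, across the panel, 4.5 mm above it. 0 = off: near half parallel to the panel, far half up, its end 10.5 mm above the panel. 0.4 rad = on (hard stop): far half parallel to the panel, 4.5 mm above it. Stays where left; moved by 2.5 to 4 N on the far half.
- rocker_far_end (a point): Point on the top face of the rocker's far half, 11 mm from the hinge: the place to press. Moves with the rocker. In the off position it is 8.8 mm above the panel, on 4.5 mm. Its z axis is the panel's normal when the rocker is off.
- key_up (a joint): Up-arrow key: white triangle pointing up the panel, away from the robot, 17 x 20 mm, 5 mm proud of the panel. Slides in along the panel's normal: 0 = released, 0.003 m = fully down (hard stop, 2 mm proud). Spring: starts at 1.2 N, fully down at 4 N, comes back by itself. Counts as tapped beyond 1.8 mm.
- key_up_top (a point): Middle of the top face of the up-arrow key; z axis along the panel's normal (leaning 15 degrees back to the heater's front).
- key_start (a joint): Start key: white round key, 20 mm diameter, 5 mm proud of the panel; same travel (0 to 0.003 m) and spring as the up-arrow key.
- key_start_top (a point): Middle of the top face of the round start key; z axis along the panel's normal.
- key_down (a joint): Down-arrow key: white triangle pointing to the robot, same size, travel (0 to 0.003 m) and spring as the up-arrow key, 46 mm to its left. Not to be pressed.
- timer: Bench timer, loose, lying flat: white box 86 (its x) x 74 (its y) x 18 mm, about 120 g. Origin: centre of its underside; z up. Its display is on the far (+x) half; a row of three 10 mm round buttons in the middle that do not move and are not used; the wide bar key on the near (-x) part. To stay where it is and flat.
- timer_key (a joint): Wide bar key of the timer (start): grey, 16 (x) x 52 (y) mm, its top 22 mm above the bench (4 mm proud). Slides straight down: 0 = released, 0.003 m = fully down. Spring: starts at 0.9 N, fully down at 3 N, comes back by itself. Counts as tapped beyond 1.8 mm.
- timer_key_top (a point): Middle of the top face of the timer's bar key, 28 mm from the timer's centre towards its -x side; axes as the timer's.
- bottle: Bystander: upright pale translucent bottle with a blue cap, 66 mm diameter, 140 mm high, loose. Origin: centre of its underside.
- tube_rack: Bystander: light blue microtube rack 67 (x) x 225 (y) x 38 mm with tubes, loose. Origin: centre of its underside.
- pcr_rack: Bystander: dark blue rack of tube strips 126 (x) x 85 (y) x 33 mm, loose. Origin: centre of its underside.
Not all that is in view belongs to the job. Of the things that look like the timer, the middle-sized one is meant.

How it is judged:
On the way, in this order (a step that is already met when the one before it is completed fails the run):
1. the rocker switch is pressed to on (value of joint rocker above 0.32 rad), for 0.05 s.
2. then the up-arrow key is tapped (value of joint key_up above 0.0018 m), for 0.02 s.
3. then, with the up-arrow key released, the round start key is tapped (value of joint key_start above 0.0018 m and value of joint key_up below 0.001 m), for 0.02 s.
4. then, with the heater's keys released, the timer's bar key is tapped (value of joint timer_key above 0.0018 m and value of joint each of key_start, key_up below 0.001 m), for 0.02 s.
At the end, for the whole second after the job is handed in: The rocker is on (joint above 0.32 rad), all keys are released (within 1 mm), the timer lies flat and at rest within 30 mm of where it was, and the bottle and both racks stand within 30 mm of where they were (value of joint rocker above 0.32 rad and value of joint each of key_up, key_start, key_down, timer_key below 0.001 m and distance of each of timer, bottle, tube_rack, pcr_rack from where it was at the start of the episode below 0.03 m and angle between timer's own z axis and vertical below 0.1 rad and linear speed of timer below 0.02 m/s and angle between each of bottle, tube_rack, pcr_rack's own z axis and vertical below 0.15 rad); the robot touches nothing.
It fails at once if the down-arrow key is pressed (value of joint key_down above 0.0015 m).
It fails at once if a key is pressed while the heater is still switched off (value of joint rocker below 0.2 rad and value of joint any of key_up, key_start, timer_key above 0.0018 m).
It fails at once if the heater or the timer is pressed or gripped with more than 30 N (contact force between the arm and heater above 30 N or contact force between the arm and timer above 30 N).
It fails at once if the timer is lifted, tipped or shoved more than 30 mm (height (world z) of timer above 0.008 m or angle between timer's own z axis and vertical above 0.2 rad or distance of timer from where it was at the start of the episode above 0.03 m).
It fails at once if the bottle or a rack is lifted, tipped or moved more than 30 mm (distance of any of bottle, tube_rack, pcr_rack from where it was at the start of the episode above 0.03 m or angle between any of bottle, tube_rack, pcr_rack's own z axis and vertical above 0.3 rad).
It also fails if it takes over 54 s, if anything falls off the work surface, if the arm or the gripper's body presses on something with over 40 N, if the wrist force passes 120 N, or if a joint passes its speed limit or range.

### The arm

A 6-joint arm with a two-finger parallel gripper is mounted at the origin on the work surface. World frame = base frame: x ahead of the robot, y to its left, z up, the work surface at z = 0. Lengths are in m, angles in rad, forces in N, time in s.
With the tool pointing down it reaches from about 0.375 to 0.9 m from the base axis. Payload 3.1 kg.
Tool frame: the origin (TCP) lies midway between the tips of the shut fingers; the grasp point (between the pads) lies bot.grasp_offset behind it (bot.grasp_offset is the distance from the TCP to the grasp point, in m); z points along the fingers, y is the line along which they close (so a half turn about z gives the same grasp; the last joint's range is limited). The gripper opens to 85 mm and grips with 20 to 120 N. Pads are 22 mm wide; open, the fingers measure 114 mm over their backs; the gripper's body (76 mm by 85 mm) begins 54 mm behind the grasp point. The pads swing forward as they close: fully open they stand 13 mm farther back than shut.
Start: joints at [-1.288, 0.527, 1.433, -0, 1.181, -0.178], TCP at [0.278, -0.559, 0.231] pointing down, gripper open.
Joint ranges: [-3.08, 3.08], [-0.75, 2.2], [0.22, 2.44], [-1.43, 4.57], [0, 2.65], [-2.85, 2.85]. Speed limits (rad/s): [2.79, 2.79, 3.14, 3.14, 3.14, 3.14].

### API

Orientations are given as a 3x3 rotation matrix whose columns are the frame's x, y, z axes.
In Python, from rig import bot, imaging, order, nets gives the robot as it stands.
- The arm moves only by the tool drive_tool, never from a script. Its arguments are lists of equal length, an entry for each row: "slide": the shift along the world's x, y, z each as a share of 20 cm, from -1 to 1, a list of three; "twist": the turn, a rotation vector about the world's x, y, z each as a share of 360 degrees, from -1 to 1, a list of three. A call has 1 to 12 rows; each row is the pose to reach, as a shift and turn from the pose commanded when the call began, turning the shorter way round; what a row does not reach only later rows make up. A row lasts 1/10 s, in which the tool goes at most 50 mm and 8.59 degrees, less where a joint would pass 70% of its speed; a pose out of reach is approached as far as the arm can. A call with a number of a shift or a turn outside -1 to 1 is refused whole. A call with a gripper value outside its range is refused whole. "claw" is the opening, from 0 (shut) to 1 (fully open), set as the call begins (left out, the last holds). The fingers move at their own pace and stop on an object; "squeeze" is the grip in N (left out, the last holds). Time passes only in rows, so rows that repeat a pose let the fingers close. It gives the time, the measured TCP pose, the force, the opening and the grip force at its end, in the units of the state.
- bot.read_state(): the state, without advancing time (a new reading comes with each control period).
- imaging.snapshot(name): name is "scene" or "top" or "wrist"; returns the picture (420x560x3 uint8, red, green, blue); there is no depth.
- imaging.calibration(name): a dict with "K" (3x3 intrinsics, pixels), "eye" and "attitude" of the camera in the world; the wrist camera has in their place "T_tool_cam" (4x4, takes a point from camera to tool coordinates, whose origin is the TCP and whose axes are the flange's). Camera axes: x right, y up, looking along -z (the intrinsics and any distortion apply to the point x, -y, -z); pixel columns grow to the right and rows downward; lengths in m; the calibration is good to about 2 mm. The wrist camera is an equidistant fisheye: a pixel r from the principal point sees the ray r / f radians off the axis. A picture is of the moment at which its call begins: read the wrist's pose just before it. calibration takes no time and is no camera call.
- order.close_job(): hands the job in; it is judged then, once.
Trained networks look in the newest picture that a camera, given by its name, has taken for a name from the list of things; names that differ only in an ending like _2 or _b are one class to them, and where a whole thing is asked for, a point or a joint stands for the part that bears it (a point fixed in the world has none). Each returns a list of dicts, best first, with "score" (0 to 1); they miss things now and then, are a little off and sometimes report something else, mostly with a low value. They report only what shows in the picture. A call takes as long as a camera call. They do not tell look-alikes from the thing itself.
- nets.cut_out(thing, camera): "pixels" (420x560 bool, what is visible of it) and "position" ([column, row] in pixels, amid what is visible of it).
The state is a dict: "clock": time; "q": joint angles; "qvel": joint speeds; "joint_efforts": joint torques, N m; "ee_pos": TCP position; "tool_rot": TCP orientation; "force": force on the tool from outside, world axes, zero at the start; "torque": the same for the moment, N m; "finger_gap": opening from 0.0 (shut) to 1.0 (fully open); "grip_force": force on a finger pad.
Only numpy, scipy, OpenCV 4.12 (cv2) and the standard library are available. Lean on these libraries where they do the work, as an engineer would, in place of code of your own. Each camera call takes 0.05 s, during which the arm holds its last target. There are 200 camera calls.

## Working session

There is one attempt and no reset: what is moved stays moved. The work goes in short steps, Python scripts to look and compute and a tool call to move; the robot and the scene stay as the last step left them, time stands still between calls to the robot, and variables do not carry over. Pictures are saved under pics/ and viewed, at most 10 in all, crops included, and the job is handed in when it is done.

Besides the shell and the picture viewer there is one more tool, called after "Emit:" as a command line: name --argument value ..., lists and objects as JSON in quotes. drive_tool: Moves the arm, as the interface text tells. Shift numbers are shares of 20 cm and turn numbers shares of 360 degrees, none past 1 either way. Its arguments: {"type":"object","properties":{"slide":{"type":"array"},"twist":{"type":"array"},"claw":{"type":"number"},"squeeze":{"type":"number"}},"required":["slide","twist"]}

```bash
mkdir -p pics; cat > h.py <<'E'
import numpy as np, cv2
from rig import bot, imaging, order, nets
def save(im,n): cv2.imwrite('pics/'+n+'.png',cv2.cvtColor(im,cv2.COLOR_RGB2BGR))
E
python3 - <<'E'
from h import *
np.set_printoptions(precision=4,suppress=True)
ims=[imaging.snapshot(c) for c in("scene","top")]
save(ims[0],"scene");save(ims[1],"top")
for c in("scene","top"):
    k=imaging.calibration(c);print(c,k)
    for t in("heater","timer","key_up_top","key_start_top","rocker_far_end","key_down","timer_key_top","bottle","tube_rack","pcr_rack"):
        print(t,[(round(d["score"],2),np.round(d["position"],1).tolist(),int(d["pixels"].sum())) for d in nets.cut_out(t,c)][:4])
print(imaging.calibration("wrist"));print(bot.read_state(),bot.grasp_offset)
E
```

```text
scene {'K': array([[530.9332,   0.    , 274.4596],
       [  0.    , 530.9332, 209.7512],
       [  0.    ,   0.    ,   1.    ]]), 'eye': array([1.2798, 0.06  , 1.2661]), 'attitude': array([[-0.1324, -0.832 ,  0.5387],
       [ 0.9911, -0.1181,  0.0611],
       [ 0.0128,  0.542 ,  0.8403]])}
heater [(0.61, [251.0, 264.7], 7996)]
timer [(0.82, [200.8, 194.4], 349), (0.8, [157.0, 194.0], 712), (0.66, [140.9, 149.3], 1215)]
key_up_top [(0.7, [248.4, 231.0], 1706)]
key_start_top []
rocker_far_end [(0.57, [279.0, 229.9], 90), (0.22, [156.1, 194.9], 722)]
key_down []
timer_key_top [(0.57, [197.1, 190.0], 26), (0.43, [130.1, 151.0], 148)]
bottle [(0.57, [410.5, 225.1], 860)]
tube_rack [(0.83, [413.4, 291.1], 2559)]
pcr_rack [(0.95, [133.1, 264.5], 1509), (0.7, [253.4, 264.9], 7981)]
top {'K': array([[403.7438,   0.    , 276.1625],
       [  0.    , 403.7438, 209.9435],
       [  0.    ,   0.    ,   1.    ]]), 'eye': array([ 0.3723, -0.0245,  1.3578]), 'attitude': array([[ 0.0027,  0.9931, -0.1174],
       [-1.    ,  0.0034,  0.0053],
       [ 0.0057,  0.1174,  0.9931]])}
heater [(0.81, [287
[... 622 characters left out ...]
25],
       [ 1.    ,  0.0005, -0.0006, -0.0001],
       [-0.0007,  0.2837, -0.9589, -0.1428],
       [ 0.    ,  0.    ,  0.    ,  1.    ]])}
{'clock': 1.1, 'q': array([-1.2875,  0.5275,  1.4327, -0.    ,  1.1814, -0.1785]), 'qvel': array([-0.0012,  0.0002,  0.0016,  0.0014,  0.0003, -0.0007]), 'joint_efforts': array([  0.0008, -44.233 , -17.8423,  -0.0003,   0.0008,  -0.    ]), 'ee_pos': array([ 0.2785, -0.5595,  0.2313]), 'tool_rot': array([[ 0.8952,  0.4456, -0.    ],
       [ 0.4456, -0.8952, -0.    ],
       [-0.    ,  0.    , -1.    ]]), 'force': array([-0.3276,  0.1635, -0.3009]), 'torque': array([-0.0041,  0.0217,  0.0196]), 'grip_force': 0.0, 'finger_gap': 0.9972701164160443} 0.0187
```

View pics/top.png

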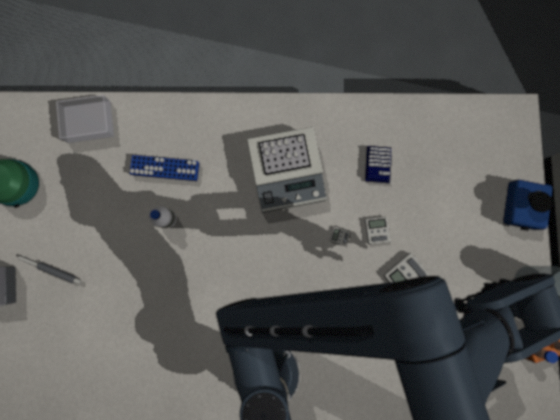

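View pics/scene.png

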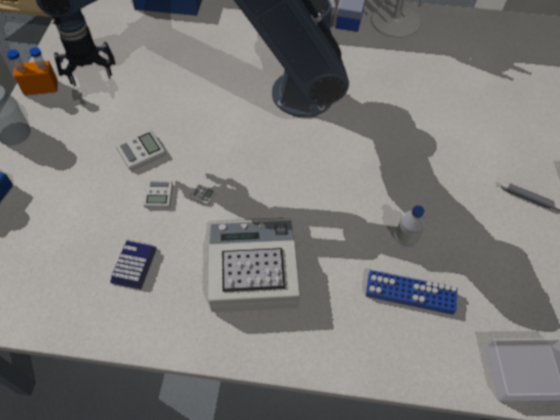

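The timer look-alikes in the top view are at (340,235), the smallest, (376,229), the middle one, and (407,270), the largest. In the scene view they are at (203,194), (158,194) and (141,149). The middle one fits the description. Next I'll get rough positions and move the wrist camera nearer for a closer look.

```bash
cat >> h.py <<'E'
np.set_printoptions(precision=4,suppress=True)
def cam(name,st=None):
    k=imaging.calibration(name)
    if name!="wrist": return k["K"],np.array(k["eye"]),np.array(k["attitude"]),False
    T=np.eye(4);T[:3,:3]=st["tool_rot"];T[:3,3]=st["ee_pos"];T=T@k["T_tool_cam"]
    return k["K"],T[:3,3],T[:3,:3],True
def ray(c,p):
    K,e,R,f=c;a=np.array([(p[0]-K[0,2])/K[0,0],(p[1]-K[1,2])/K[1,1]])
    if f:
        r=np.hypot(*a);d=np.array([*(a*np.sinc(r/np.pi)),np.cos(r)])
    else: d=np.array([*a,1.])
    return R@(d*[1,-1,-1]/np.linalg.norm(d))
def onz(c,p,z):
    d=ray(c,p);return c[1]+d*(z-c[1][2])/d[2]
def proj(c,P):
    K,e,R,f=c;d=(np.atleast_2d(P)-e)@R*[1,-1,-1]
    rho=np.linalg.norm(d[:,:2],axis=1)
    s=np.arctan2(rho,d[:,2])/rho if f else 1/d[:,2]
    return d[:,:2]*s[:,None]*[K[0,0],K[1,1]]+[K[0,2],K[1,2]]
def tri(obs):
    A=np.zeros((3,3));b=np.zeros(3)
    for c,p in obs:
        d=ray(c,p);M=np.eye(3)-np.outer(d,d);A+=M;b+=M@c[1]
    return np.linalg.solve(A,b)
E
python3 - <<'E'
from h import *
s,t=cam("scene"),cam("top")
for n,a,b in(("small",(201,194),(341,235)),("mid",(157.5,194),(376.7,229)),("big",(141,149.3),(408,270)),("bottle cap",(418,211),(156,215)),("pcr",(133,264.5),(378,161.4)),("tube",(413,291),(167,165.5))):
    print(n,tri([(s,a),(t,b)]),onz(t,b,.02))
# heater top corners (z .088) in the top picture
for p in((248,140),(313,129),(325,208),(262,213)): print(p,onz(t,p,.088 if p[1]<180 else .056))
E
```

```text
small [ 0.4483 -0.2485  0.006 ] [ 0.4475 -0.2469  0.02  ]
mid [ 0.4686 -0.369   0.0102] [ 0.4678 -0.3659  0.02  ]
big [ 0.3332 -0.4555  0.0338] [ 0.3333 -0.4653  0.02  ]
bottle cap [0.5011 0.3395 0.1253] [0.5122 0.3679 0.02  ]
pcr [ 0.6986 -0.3768  0.0141] [ 0.6973 -0.3764  0.02  ]
tube [0.6793 0.3435 0.0246] [0.6803 0.3372 0.02  ]
(248, 140) [0.7497 0.0603 0.088 ]
(313, 129) [ 0.7874 -0.1502  0.088 ]
(325, 208) [ 0.5331 -0.1902  0.056 ]
(262, 213) [0.5161 0.0144 0.056 ]
```

```bash
cat >> h.py <<'E'
from scipy.spatial.transform import Rotation as Ro
def att(yaw,slope):
    c,s=np.cos(np.radians(slope)),np.sin(np.radians(slope))
    return Ro.from_euler('z',yaw).as_matrix()@np.array([[c,0,s],[0,-1,0],[s,0,-c]])
def turn(A,B): return Ro.from_matrix(B@A.T).as_rotvec()/(2*np.pi)
E
python3 - <<'E'
from h import *
print(turn(bot.read_state()["tool_rot"],att(.09,15)))
E
```

```text
[ 0.0114 -0.0403 -0.0588]
```

Emit:
drive_tool --slide '[[0.25,0.4,0.0],[0.5,0.8,0.0],[0.5,0.9,0.0],[0.5,0.9,0.0],[0.5,0.9,0.0],[0.5,0.9,0.0]]' --twist '[[0.0114,-0.0403,-0.0588],[0.0114,-0.0403,-0.0588],[0.0114,-0.0403,-0.0588],[0.0114,-0.0403,-0.0588],[0.0114,-0.0403,-0.0588],[0.0114,-0.0403,-0.0588]]' --claw 0

```text
clock: 1.7
ee_pos: [0.379, -0.3783, 0.2317]
tool_rot: [[0.962, 0.093, 0.258], [0.09, -0.996, 0.023], [0.259, 0.001, -0.966]]
force: [0.3, -0.7, -0.3]
finger_gap: 0.001
grip_force: 0.0
```

Emit:
drive_tool --slide '[[0.25,0.2,0.0],[0.4,0.4,0.0],[0.5,0.6,0.0],[0.5,0.7,0.0],[0.5,0.7,0.0],[0.5,0.7,0.0]]' --twist '[[0,0,0],[0,0,0],[0,0,0],[0,0,0],[0,0,0],[0,0,0]]'

```text
clock: 2.3
ee_pos: [0.4793, -0.2412, 0.2317]
tool_rot: [[0.962, 0.09, 0.259], [0.088, -0.996, 0.021], [0.26, 0.003, -0.966]]
force: [0.3, 0.3, 0.0]
finger_gap: 0.001
grip_force: 0.0
```

```bash
cat > look.py <<'E'
from h import *
import sys,pickle
n=sys.argv[1]
st=bot.read_state();im=imaging.snapshot("wrist");save(im,n);c=cam("wrist",st)
pickle.dump((st,c,im),open(n+'.pkl','wb'))
print(st["clock"],st["ee_pos"],st["tool_rot"],st["force"])
for t in("timer","key_up_top","key_start_top","rocker_far_end","key_down","timer_key_top"):
    print(t,[(round(d["score"],2),np.round(d["position"],1).tolist(),int(d["pixels"].sum()),onz(c,d["position"],.02 if "timer" in t else .067)) for d in nets.cut_out(t,"wrist")][:4])
E
python3 look.py w1
```

```text
2.3 [ 0.4793 -0.2412  0.2317] [[ 0.9617  0.0904  0.2587]
 [ 0.0879 -0.9959  0.021 ]
 [ 0.2596  0.0025 -0.9657]] [0.2603 0.2652 0.0112]
timer [(0.84, [439.3, 316.1], 732, array([ 0.377 , -0.4661,  0.02  ])), (0.75, [270.7, 243.6], 1046, array([ 0.4585, -0.2375,  0.02  ])), (0.65, [380.2, 243.6], 4190, array([ 0.4685, -0.3666,  0.02  ]))]
key_up_top []
key_start_top [(0.62, [203.0, 124.6], 298, array([ 0.579 , -0.1578,  0.067 ]))]
rocker_far_end [(0.73, [73.8, 128.2], 506, array([0.5714, 0.0012, 0.067 ]))]
key_down [(0.43, [115.9, 138.4], 143, array([ 0.5605, -0.0597,  0.067 ]))]
timer_key_top [(0.69, [380.1, 268.9], 578, array([ 0.4379, -0.3706,  0.02  ])), (0.45, [444.2, 328.3], 149, array([ 0.359 , -0.4783,  0.02  ])), (0.2, [378.8, 244.4], 4197, array([ 0.4674, -0.365 ,  0.02  ]))]
```

View pics/w1.png

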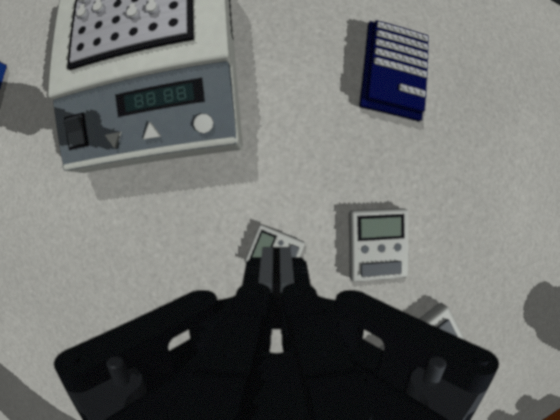

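w1 shows the panel: rocker (76,130), down key (114,139), up key (151,130) and start key (203,123). The middle timer is at (380,245) with its bar key at (380,269). The small timer is at (272,243), and the large one is partly hidden near (440,320). I'll take a second view closer over the panel.

Emit:
drive_tool --slide '[[0,0.25,0.0],[0,0.5,-0.1],[0,0.7,-0.2],[0,0.7,-0.2],[0,0.7,-0.2]]' --twist '[[0,0,0],[0,0,0],[0,0,0],[0,0,0],[0,0,0]]'

```text
clock: 3.15
ee_pos: [0.4785, -0.0989, 0.1911]
tool_rot: [[0.962, 0.092, 0.257], [0.089, -0.996, 0.024], [0.258, 0.0, -0.966]]
force: [-0.5, -0.6, 0.3]
finger_gap: -0.003
grip_force: 0.0
```

```bash
python3 look.py w2; python3 - <<'E'
import cv2
a=cv2.imread('pics/w2.png');b=cv2.imread('pics/w1.png')
cv2.imwrite('pics/c2.png',cv2.resize(a[60:260,90:490],(800,400),interpolation=cv2.INTER_CUBIC))
E
```

```text
3.15 [ 0.4785 -0.0989  0.1911] [[ 0.962   0.0919  0.2572]
 [ 0.0888 -0.9958  0.0236]
 [ 0.2583  0.0001 -0.9661]] [-0.5499 -0.6044  0.289 ]
timer [(0.94, [491.4, 257.0], 3413, array([ 0.4641, -0.3613,  0.02  ])), (0.86, [518.0, 351.6], 3480, array([ 0.3297, -0.4523,  0.02  ])), (0.7, [397.2, 268.1], 2189, array([ 0.447 , -0.2331,  0.02  ]))]
key_up_top [(0.53, [282.8, 133.0], 256, array([ 0.5672, -0.0967,  0.067 ]))]
key_start_top [(0.71, [350.4, 125.3], 364, array([ 0.581 , -0.1561,  0.067 ])), (0.39, [282.1, 131.6], 202, array([ 0.5684, -0.096 ,  0.067 ]))]
rocker_far_end [(0.66, [177.0, 120.3], 934, array([ 0.5723, -0.0002,  0.067 ]))]
key_down [(0.57, [238.2, 135.1], 249, array([ 0.5621, -0.058 ,  0.067 ]))]
timer_key_top [(0.9, [539.3, 342.1], 421, array([ 0.3394, -0.4961,  0.02  ])), (0.72, [413.8, 274.2], 255, array([ 0.441 , -0.2544,  0.02  ])), (0.59, [493.7, 278.8], 390, array([ 0.437 , -0.3712,  0.02  ]))]
```

View pics/c2.png

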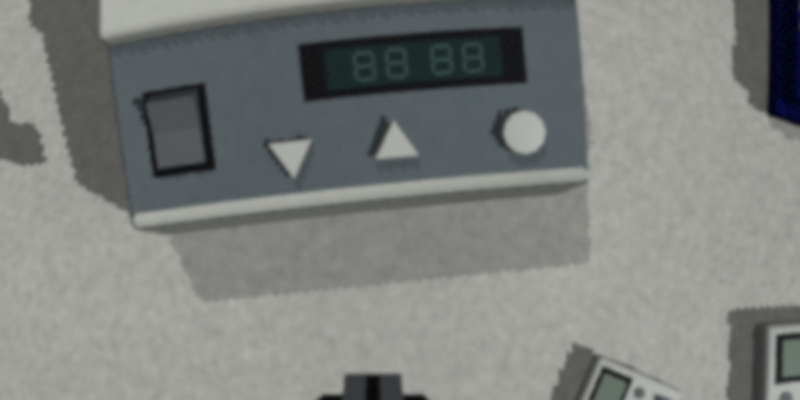

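w2 crop (full-image pixels): rocker bezel (179,125) with the far half raised, down key (235,138), up key (287,130) and start key (352,126). I'll fit the heater and timer poses to both views.

```bash
cat > fit.py <<'E'
from h import *
import pickle
from scipy.optimize import least_squares
c1,c2=(pickle.load(open(f'w{i}.pkl','rb'))[1] for i in(1,2))
L=np.array([[26,-76,5],[25,-18,5],[26,28,5],[43,78,1.5]])/1e3
p1=np.array([[203,123.5],[151,130],[114,138.5],[76,130]]);p2=np.array([[352,126],[287.5,130],[235.3,138.5],[179.5,124.5]])
def panel(v):
    R=att(v[3],15);Rp=np.stack([R[:,0],-R[:,1],-R[:,2]],1)  # x up slope, y left, z normal
    return v[:3],Rp
def W(v,l): o,R=panel(v);return o+np.atleast_2d(l)@R.T
f=lambda v:np.r_[(proj(c1,W(v,L))-p1).ravel(),(proj(c2,W(v,L))-p2).ravel()]
r=least_squares(f,[.53,-.09,.056,.1]);v=r.x
if __name__=="__main__":
    print("free z",v,f(v).round(1))
    g=least_squares(lambda u:f([u[0],u[1],.056,u[2]]),[.53,-.09,.1]).x;print("z=.056",g)
    for a,b in zip(p1,p2): print("tri",tri([(c1,a),(c2,b)]))
    v=np.array([g[0],g[1],.056,g[2]]);print(W(v,L))
    pickle.dump(v,open('v.pkl','wb'))
    print("timer key tri",tri([(c1,(380,269)),(c2,(493.7,278.8))]),"z22:",onz(c1,(380,269),.022),onz(c2,(493.7,278.8),.022))
    print("timer corners w1",[onz(c1,p,.018) for p in((351,211),(407,208),(407,279),(353,282))])
E
python3 fit.py
```

```text
free z [ 0.5432 -0.0877  0.0543  0.1947] [ 0.3 -0.7 -0.   1.9 -0.7 -0.6  0.3  0.7 -0.3 -0.5  0.2  1.7  0.2 -2.3
  0.   0.1]
z=.056 [ 0.5429 -0.088   0.1945]
tri [ 0.5804 -0.1577  0.0669]
tri [ 0.5709 -0.1006  0.0655]
tri [ 0.5602 -0.0552  0.0632]
tri [ 0.5687 -0.0035  0.0682]
[[ 0.5809 -0.1579  0.0676]
 [ 0.5688 -0.1012  0.0673]
 [ 0.5608 -0.0559  0.0676]
 [ 0.5682 -0.0035  0.0686]]
timer key tri [ 0.4377 -0.37    0.0214] z22: [ 0.4382 -0.3698  0.022 ] [ 0.4375 -0.3695  0.022 ]
timer corners w1 [array([ 0.5038, -0.327 ,  0.018 ]), array([ 0.5135, -0.3974,  0.018 ]), array([ 0.4262, -0.4093,  0.018 ]), array([ 0.4197, -0.3393,  0.018 ])]
```

```bash
python3 - <<'E'
import cv2
b=cv2.imread('pics/w1.png')
cv2.imwrite('pics/c1.png',cv2.resize(b[195:345,235:475],(800,500),interpolation=cv2.INTER_CUBIC))
E
```

```text
(no output)
```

View pics/c1.png

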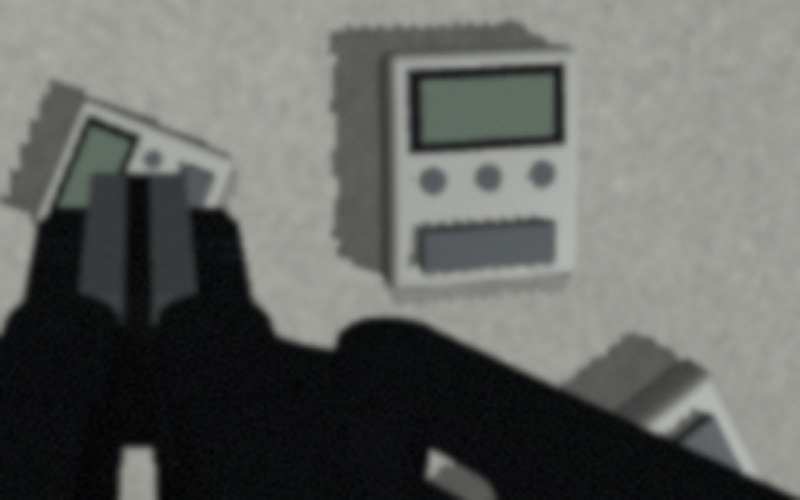

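The target timer measures 86 x 71 mm from its corners, and its bar key triangulates to z 21 mm, so it is the middle one. The panel fit is good to 1–2 px with z at 54 mm. Next I'll work out the moves.

```bash
cat > plan.py <<'E'
from h import *
import pickle
from fit import W
v=pickle.load(open('v.pkl','rb'))
T={"rocker":(56.5,78),"up":(25,-18),"start":(26,-76)}
st=bot.read_state();p=st["ee_pos"];A=att(v[3],15)
print(st["clock"],p,"force",st["force"],"turn",turn(st["tool_rot"],A))
for n,(x,y) in T.items():
    for z in(30,12,5,2): print(n,z,(W(v,np.array([x,y,z])/1e3)[0]-p)/.2)
print("unit normal mm in slide",-A[:,2]*.001/.2)
l=(p-v[:3])@np.stack([A[:,0],-A[:,1],-A[:,2]],1);print("now in panel mm",l*1e3)
print("timer turn",turn(st["tool_rot"],att(-.145,0)),[(np.array([.438,-.3697,z])-p)/.2 for z in(.06,.022,.019)])
E
python3 plan.py
```

```text
3.5 [ 0.479  -0.1008  0.1918] force [ 1.119  -0.9371 -0.2647] turn [0.0001 0.0002 0.0169]
rocker 30 [ 0.4738  0.4922 -0.4608]
rocker 12 [ 0.4967  0.4967 -0.5477]
rocker 5 [ 0.5055  0.4985 -0.5815]
rocker 2 [ 0.5094  0.4992 -0.596 ]
up 30 [ 0.4173 -0.0081 -0.5015]
up 12 [ 0.4402 -0.0036 -0.5885]
up 5 [ 0.4491 -0.0019 -0.6223]
up 2 [ 0.4529 -0.0011 -0.6368]
start 30 [ 0.4781 -0.2917 -0.5002]
start 12 [ 0.501  -0.2872 -0.5872]
start 5 [ 0.5099 -0.2855 -0.621 ]
start 2 [ 0.5137 -0.2847 -0.6355]
unit normal mm in slide [-0.0013 -0.0003  0.0048]
now in panel mm [-27.8363  -0.2685 148.0032]
timer turn [ 0.0013  0.0419 -0.0369] [array([-0.2048, -1.3443, -0.6588]), array([-0.2048, -1.3443, -0.8488]), array([-0.2048, -1.3443, -0.8638])]
```

Emit:
drive_tool --slide '[[0.15,0.15,-0.1],[0.3,0.3,-0.2],[0.45,0.45,-0.35],[0.474,0.492,-0.46],[0.474,0.492,-0.46],[0.474,0.492,-0.46],[0.474,0.492,-0.46]]' --twist '[[0,0,0.017],[0,0,0.017],[0,0,0.017],[0,0,0.017],[0,0,0.017],[0,0,0.017],[0,0,0.017]]'

```text
clock: 4.2
ee_pos: [0.5735, -0.0022, 0.1004]
tool_rot: [[0.947, 0.194, 0.255], [0.188, -0.981, 0.05], [0.26, 0.001, -0.966]]
force: [0.1, -0.3, 0.8]
finger_gap: -0.003
grip_force: 0.0
```

```bash
python3 plan.py | head -5; python3 plan.py|tail -2; python3 - <<'E'
from h import *
im=imaging.snapshot("wrist")
cv2.imwrite('pics/w3.png',cv2.resize(cv2.cvtColor(im[100:340,120:440],cv2.COLOR_RGB2BGR),(800,600),interpolation=cv2.INTER_CUBIC))
E
```

```text
4.2 [ 0.5735 -0.0022  0.1004] force [ 0.1206 -0.2751  0.7567] turn [ 0.0001  0.0002 -0.0002]
rocker 30 [ 0.0009 -0.0008 -0.0041]
rocker 12 [ 0.0237  0.0037 -0.091 ]
rocker 5 [ 0.0326  0.0054 -0.1248]
rocker 2 [ 0.0364  0.0062 -0.1393]
now in panel mm [56.5796 78.1946 30.8261]
timer turn [-0.0009  0.0421 -0.0539] [array([-0.6777, -1.8374, -0.2021]), array([-0.6777, -1.8374, -0.3921]), array([-0.6777, -1.8374, -0.4071])]
```

View pics/w3.png

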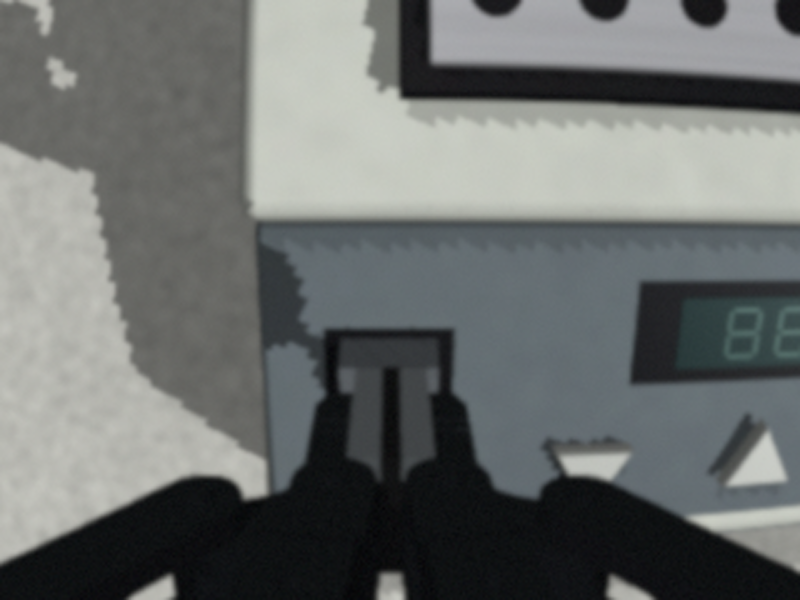

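The picture shows the closed fingertips lined up with the rocker in y and yaw, just over its far half. Its far edge is at crop (390,340). Pressing now.

Emit:
drive_tool --slide '[[0.012,0.0024,-0.05],[0.024,0.0047,-0.091],[0.0277,0.0054,-0.1053],[0.029,0.0057,-0.11],[0.0302,0.006,-0.115],[0.0312,0.0061,-0.1186],[0.0321,0.0063,-0.1222],[0.0321,0.0063,-0.1222],[0.0321,0.0063,-0.1222]]' --twist '[[0,0,0],[0,0,0],[0,0,0],[0,0,0],[0,0,0],[0,0,0],[0,0,0],[0,0,0],[0,0,0]]'

```text
clock: 5.15
ee_pos: [0.5803, -0.0001, 0.0753]
tool_rot: [[0.947, 0.196, 0.255], [0.189, -0.981, 0.05], [0.26, 0.001, -0.966]]
force: [0.6, -0.9, 4.5]
finger_gap: -0.001
grip_force: 2.2
```

```bash
python3 plan.py | grep -E "now|force"
```

```text
5.15 [ 0.5803 -0.0001  0.0753] force [ 0.5739 -0.9314  4.5012] turn [ 0.0001  0.0002 -0.0004]
now in panel mm [56.8462 79.0147  4.7548]
```

Emit:
drive_tool --slide '[[0.0006,0.0001,-0.0024],[0.0013,0.0002,-0.0048],[0.0013,0.0002,-0.0048]]' --twist '[[0,0,0],[0,0,0],[0,0,0]]'

```text
clock: 5.45
ee_pos: [0.5803, -0.0, 0.0752]
tool_rot: [[0.947, 0.196, 0.255], [0.189, -0.981, 0.05], [0.26, 0.001, -0.966]]
force: [-1.7, -2.2, 12.6]
finger_gap: 0.003
grip_force: 6.3
```

Emit:
drive_tool --slide '[[0.0006,0.0001,-0.0024],[0.0013,0.0002,-0.0048],[0.0013,0.0002,-0.0048]]' --twist '[[0,0,0],[0,0,0],[0,0,0]]'

```text
clock: 5.75
ee_pos: [0.5803, -0.0, 0.0751]
tool_rot: [[0.947, 0.196, 0.256], [0.19, -0.981, 0.05], [0.261, 0.001, -0.965]]
force: [-5.2, -2.8, 19.9]
finger_gap: 0.001
grip_force: 10.2
```

```bash
python3 plan.py | grep -E "now|force"
```

```text
5.75 [ 0.5803 -0.      0.0751] force [-5.1614 -2.7874 19.9033] turn [ 0.0001  0.0003 -0.0004]
now in panel mm [56.8552 79.0399  4.5145]
```

The tip stopped hard at 4.5 mm above the panel, which matches the on position exactly. I'll retract and confirm with a picture.

Emit:
drive_tool --slide '[[-0.02,-0.004,0.08],[-0.038,-0.0075,0.145],[-0.08,-0.25,0.15],[-0.095,-0.5,0.14],[-0.095,-0.5,0.14],[-0.095,-0.5,0.14],[-0.095,-0.5,0.14]]' --twist '[[0,0,0],[0,0,0],[0,0,0],[0,0,0],[0,0,0],[0,0,0],[0,0,0]]'

```text
clock: 6.45
ee_pos: [0.5601, -0.0985, 0.1004]
tool_rot: [[0.948, 0.196, 0.251], [0.189, -0.981, 0.052], [0.257, -0.002, -0.967]]
force: [-0.6, 0.3, -0.6]
finger_gap: 0.003
grip_force: 0.0
```

```bash
python3 plan.py | grep -E "now|force|up"; python3 - <<'E'
from h import *
im=imaging.snapshot("wrist")
cv2.imwrite('pics/w4.png',cv2.resize(cv2.cvtColor(im[100:340,120:440],cv2.COLOR_RGB2BGR),(800,600),interpolation=cv2.INTER_CUBIC))
E
```

```text
6.45 [ 0.5601 -0.0985  0.1004] force [-0.6368  0.2815 -0.625 ] turn [-0.0002 -0.0004 -0.0005]
up 30 [ 0.0118 -0.0198 -0.0449]
up 12 [ 0.0346 -0.0153 -0.1318]
up 5 [ 0.0435 -0.0136 -0.1656]
up 2 [ 0.0473 -0.0128 -0.1801]
now in panel mm [ 25.8271 -13.6566  39.0699]
```

View pics/w4.png

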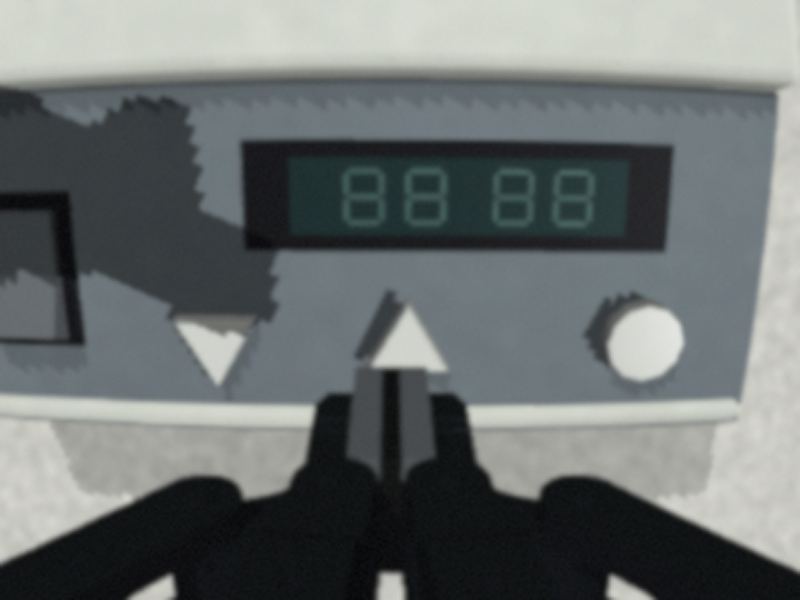

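The picture shows the tip just left of and behind the up key (crop 405,340), which agrees with the 4.3 mm y correction. The rocker's far half looks flat. Tapping the up key.

Emit:
drive_tool --slide '[[0.0118,-0.0198,-0.0449],[0.0346,-0.0153,-0.1318],[0.0346,-0.0153,-0.1318],[0.041,-0.014,-0.156],[0.0435,-0.0136,-0.1656],[0.046,-0.013,-0.175],[0.0473,-0.0128,-0.1801],[0.0479,-0.0127,-0.1825],[0.0479,-0.0127,-0.1825],[0.0479,-0.0127,-0.1825]]' --twist '[[0,0,0],[0,0,0],[0,0,0],[0,0,0],[0,0,0],[0,0,0],[0,0,0],[0,0,0],[0,0,0],[0,0,0]]'

```text
clock: 7.5
ee_pos: [0.5706, -0.1018, 0.0648]
tool_rot: [[0.947, 0.196, 0.254], [0.189, -0.981, 0.051], [0.259, -0.001, -0.966]]
force: [-1.7, 3.0, 5.4]
finger_gap: 0.004
grip_force: 2.8
```

```bash
python3 plan.py | grep -E "now|force"
```

```text
7.5 [ 0.5706 -0.1018  0.0648] force [-1.7341  2.9941  5.3591] turn [-0.0001 -0.0001 -0.0004]
now in panel mm [ 25.9506 -18.9658   2.1989]
```

Emit:
drive_tool --slide '[[0.001,0.0002,-0.0039],[0.001,0.0002,-0.0039]]' --twist '[[0,0,0],[0,0,0]]'

```text
clock: 7.7
ee_pos: [0.5707, -0.1018, 0.0648]
tool_rot: [[0.947, 0.196, 0.254], [0.189, -0.981, 0.051], [0.259, -0.0, -0.966]]
force: [-3.9, 2.2, 11.4]
finger_gap: 0.002
grip_force: 5.8
```

```bash
python3 plan.py | grep -E "now|force"
```

```text
7.7 [ 0.5707 -0.1018  0.0648] force [-3.8551  2.2362 11.3505] turn [-0.0001  0.     -0.0005]
now in panel mm [ 26.0195 -18.969    2.0902]
```

The up key hit its stop. Retracting, then over to the start key.

Emit:
drive_tool --slide '[[-0.02,-0.004,0.08],[-0.038,-0.0075,0.145],[0.0,-0.2,0.145],[0.0225,-0.291,0.145],[0.0225,-0.291,0.145],[0.0225,-0.291,0.145],[0.0225,-0.291,0.145]]' --twist '[[0,0,0],[0,0,0],[0,0,0],[0,0,0],[0,0,0],[0,0,0],[0,0,0]]'

```text
clock: 8.4
ee_pos: [0.5745, -0.1593, 0.0921]
tool_rot: [[0.948, 0.196, 0.252], [0.189, -0.981, 0.052], [0.257, -0.002, -0.966]]
force: [-0.2, 0.8, 0.2]
finger_gap: 0.003
grip_force: 0.0
```

```bash
python3 plan.py | grep -E "now|force|start"
```

```text
8.4 [ 0.5745 -0.1593  0.0921] force [-0.1712  0.8104  0.2002] turn [-0.0002 -0.0003 -0.0005]
start 30 [ 0.0003  0.0007 -0.0018]
start 12 [ 0.0232  0.0052 -0.0888]
start 5 [ 0.032   0.0069 -0.1226]
start 2 [ 0.0359  0.0077 -0.1371]
now in panel mm [ 26.0126 -76.1222  30.3783]
```

Emit:
drive_tool --slide '[[0.012,0.0026,-0.045],[0.0232,0.0052,-0.0888],[0.0295,0.0065,-0.113],[0.032,0.0069,-0.1226],[0.034,0.0074,-0.13],[0.0359,0.0077,-0.1371],[0.0368,0.0079,-0.141],[0.0375,0.008,-0.1435],[0.0375,0.008,-0.1435],[0.0375,0.008,-0.1435]]' --twist '[[0,0,0],[0,0,0],[0,0,0],[0,0,0],[0,0,0],[0,0,0],[0,0,0],[0,0,0],[0,0,0],[0,0,0]]'

```text
clock: 9.4
ee_pos: [0.582, -0.158, 0.0649]
tool_rot: [[0.947, 0.196, 0.253], [0.189, -0.981, 0.052], [0.258, -0.001, -0.966]]
force: [-5.7, 2.0, 8.0]
finger_gap: -0.0
grip_force: 5.0
```

```bash
python3 plan.py | grep -E "now|force"
```

```text
9.4 [ 0.582  -0.158   0.0649] force [-5.7077  1.9735  8.03  ] turn [-0.0002 -0.0002 -0.0005]
now in panel mm [ 26.2883 -76.311    2.1421]
```

The start key is at its stop (z 2.1 mm, about 10 N). Retracting, then towards the timer.

Emit:
drive_tool --slide '[[-0.02,-0.004,0.1],[-0.05,-0.01,0.2],[-0.25,-0.2,0.3],[-0.4,-0.4,0.3],[-0.6,-0.6,0.3],[-0.7,-0.8,0.3],[-0.7,-0.95,0.3],[-0.7,-0.95,0.3],[-0.7,-0.95,0.3]]' --twist '[[0,0,0],[0,0,0],[0,0,0],[0,0,0],[0,0,0],[0,0,0],[0,0,0],[0,0,0],[0,0,0]]'

```text
clock: 10.3
ee_pos: [0.4428, -0.3503, 0.1241]
tool_rot: [[0.948, 0.193, 0.254], [0.187, -0.981, 0.049], [0.259, 0.001, -0.966]]
force: [-0.4, 1.4, -0.4]
finger_gap: 0.001
grip_force: 0.0
```

```bash
sed -i 's/att(-.145,0)/att(.145,0)/' plan.py; python3 plan.py | tail -1; python3 look.py w5 | grep -E "^\[|timer|^[0-9]"; python3 - <<'E'
import cv2
b=cv2.imread('pics/w5.png')
cv2.imwrite('pics/c5.png',cv2.resize(b[120:360,160:480],(800,600),interpolation=cv2.INTER_CUBIC))
E
```

```text
timer turn [-0.0069  0.0412 -0.0079] [array([-0.0239, -0.0968, -0.3205]), array([-0.0239, -0.0968, -0.5105]), array([-0.0239, -0.0968, -0.5255])]
10.3 [ 0.4428 -0.3503  0.1241] [[ 0.9475  0.1934  0.2544]
timer [(0.93, [156.8, 211.3], 3717, array([ 0.4441, -0.2482,  0.02  ])), (0.78, [306.5, 210.8], 8318, array([ 0.4688, -0.3704,  0.02  ])), (0.6, [370.3, 338.6], 189, array([ 0.3683, -0.4505,  0.02  ]))]
timer_key_top [(0.83, [305.6, 245.3], 1080, array([ 0.4412, -0.3753,  0.02  ]))]
```

View pics/c5.png

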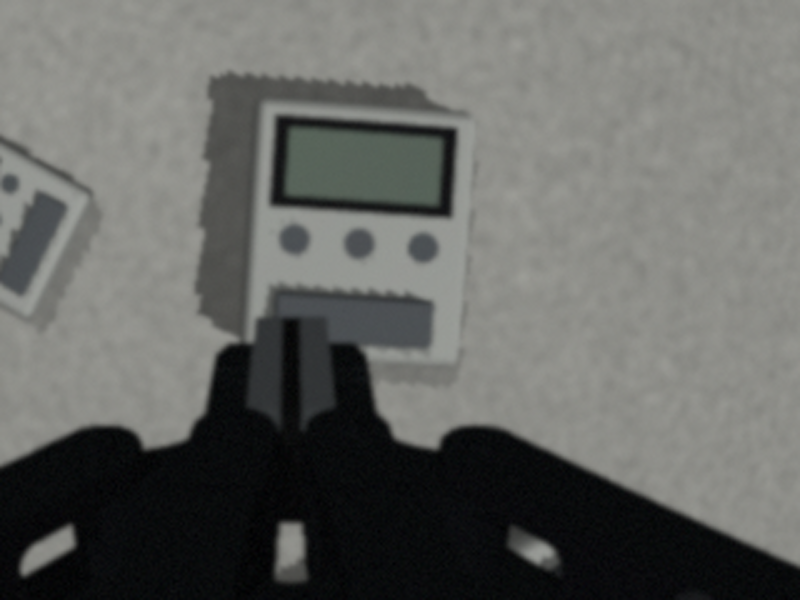

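The picture shows the middle timer's bar key at crop (353,320), which agrees with the first estimate within 2 mm. Going above it with the tool vertical.

Emit:
drive_tool --slide '[[-0.01,-0.05,-0.1],[-0.024,-0.103,-0.2],[-0.024,-0.103,-0.32],[-0.024,-0.103,-0.4],[-0.024,-0.103,-0.4],[-0.024,-0.103,-0.4]]' --twist '[[-0.0069,0.0412,-0.0079],[-0.0069,0.0412,-0.0079],[-0.0069,0.0412,-0.0079],[-0.0069,0.0412,-0.0079],[-0.0069,0.0412,-0.0079],[-0.0069,0.0412,-0.0079]]'

```text
clock: 11.25
ee_pos: [0.4384, -0.3689, 0.0439]
tool_rot: [[0.989, 0.147, -0.001], [0.147, -0.989, 0.002], [-0.001, -0.002, -1.0]]
force: [0.7, 0.2, -0.5]
finger_gap: 0.001
grip_force: 0.0
```

```bash
python3 plan.py | tail -1;python3 plan.py | head -1
```

```text
timer turn [-0.0003 -0.0002 -0.0004] [array([-0.0018, -0.0038,  0.0803]), array([-0.0018, -0.0038, -0.1097]), array([-0.0018, -0.0038, -0.1247])]
11.25 [ 0.4384 -0.3689  0.0439] force [ 0.655   0.1945 -0.4858] turn [ 0.0068 -0.0413  0.0074]
```

Emit:
drive_tool --slide '[[0,-0.006,-0.05],[0,-0.006,-0.09],[0,-0.006,-0.105],[0,-0.006,-0.11],[0,-0.006,-0.115],[0,-0.006,-0.12],[0,-0.006,-0.125],[0,-0.006,-0.128],[0,-0.006,-0.128],[0,-0.006,-0.128]]' --twist '[[0,0,0],[0,0,0],[0,0,0],[0,0,0],[0,0,0],[0,0,0],[0,0,0],[0,0,0],[0,0,0],[0,0,0]]'

```text
clock: 12.25
ee_pos: [0.4379, -0.3705, 0.019]
tool_rot: [[0.989, 0.147, -0.001], [0.147, -0.989, 0.001], [-0.001, -0.002, -1.0]]
force: [-2.4, 2.0, 5.7]
finger_gap: -0.004
grip_force: 3.0
```

The bar key is fully down (z 19.0 mm, 5.7 N). Lifting off straight up.

Emit:
drive_tool --slide '[[0,0,0.05],[0,0,0.2],[0,0,0.4],[0,0,0.6],[0,0,0.6],[0,0,0.6],[0,0,0.6]]' --twist '[[0,0,0],[0,0,0],[0,0,0],[0,0,0],[0,0,0],[0,0,0],[0,0,0]]'

```text
clock: 12.95
ee_pos: [0.4378, -0.37, 0.1377]
tool_rot: [[0.989, 0.146, -0.002], [0.146, -0.989, 0.003], [-0.001, -0.003, -1.0]]
force: [-0.4, -0.6, -0.6]
finger_gap: 0.004
grip_force: 0.0
```

```bash
python3 look.py w6 | grep -E "timer|^[0-9]|rocker|start"
```

```text
12.95 [ 0.4378 -0.37    0.1377] [[ 0.9892  0.1464 -0.0018]
timer [(0.64, [366.4, 283.8], 2263, array([ 0.3686, -0.4663,  0.02  ])), (0.55, [138.2, 169.6], 3350, array([ 0.4471, -0.2479,  0.02  ]))]
key_start_top [(0.75, [39.6, 8.8], 355, array([ 0.5802, -0.1587,  0.067 ])), (0.25, [279.7, 196.7], 1210, array([ 0.453, -0.37 ,  0.067]))]
rocker_far_end []
timer_key_top [(0.87, [152.6, 174.0], 437, array([ 0.4449, -0.2618,  0.02  ])), (0.74, [375.5, 291.5], 292, array([ 0.361, -0.478,  0.02 ])), (0.68, [278.7, 196.7], 1196, array([ 0.4404, -0.3715,  0.02  ]))]
```

View pics/w6.png

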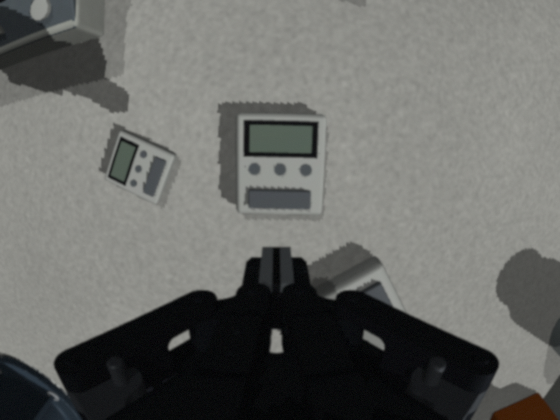

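The picture shows the timer lying flat where it was, with its bar key at (279,198). The arm is clear of everything, so I'm handing in.

```bash
python3 -c "
from rig import order
print(order.close_job())"
```

```text
the job is handed in; nothing more can be done
None
```

I pressed the rocker on, then tapped the up-arrow, start and timer bar keys in that order, each down to its stop. The timer stayed in place, and the job was handed in at about 13 s; no verdict came back.

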